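# Unhook the console from its stand and file it in the sorter

## Task

Take the coral console out of the clear display stand without forcing it against the white lip or hooks: lift it a little, swing its foot out over the front lip, then draw it down and forward from under the two hooks. Then stand it upright on its long lower edge, fully down and about centred in the empty sorter slot with the coral lining, lowering it in rather than dropping it. Do not disturb the two cases in the sorter, the dish or the bottle.

Things in the scene. Friction and masses are not known exactly. Their poses are not given: they have to be found in the camera images.
- console: Coral handheld console, a rigid slab 16 mm thick (x), 180 long (y), 90 high (z), 0.2 to 0.45 kg. Origin: centre of its underside; -x is the dark screen's face, +z its top edge. Starts in the stand, leaning back 10 degrees, screen to the stand's front. Grip it across its thickness at the middle of the top edge.
- console_foot (a point): The console's origin: middle of its underside.
- console_top (a point): Middle of the console's top edge face, 90 mm above its origin.
- stand: Clear acrylic display stand with white lip and hooks, fixed, 130 x 210 x 165 mm high. Origin: on the desk under its middle; x to its back, y along its width, z up; its front is -x. All that holds the console leans back 10 degrees (about y, top to +x). The middle 120 mm is open behind, above and in front for the fingers, except floor and lip.
- catches: The white parts of the stand (front lip and the two hooks), fixed to it; its frame is the stand's own frame. They must not be strained when the console is drawn past them.
- stand_seat (a point): Back lower corner of the console's channel, mid-width, at (-10, 0, 45) mm in the stand frame: origin of the leaned axes x' (to the back) and z' (up the lean). Seated, the console's underside is on the floor z' = 0 and its back face on the posts x' = 0. End cheeks 99 mm either side, up to z' = 24, stop it sliding out sideways.
- stand_lip (a point): Middle of the top of the white front lip, which runs the full width from x' = -22 to -26 mm, top at z' = 8 mm. Way out: raise the console about 15 mm, lean it back 16 degrees more so that its foot swings forward over the lip (top back edge ends about 7 mm ahead of the posts), slide it 28 mm down along its own plane in front of the lip, then away to the front.
- stand_hooks (a point): Midway between the lower edges of the two white hooks over the console's ends (62 to 94 mm either side of the middle). Each has a roof, underside at z' = 112 mm (22 mm over the seated console) and upper face at 117, and a front bead from x' = -36 to -40 reaching down to z' = 84 (6 mm below the seated console's top).
- sorter: Light wooden sorter, fixed, base 168 x 150 mm. Origin: underside centre. Three slots along its y at x = -60, 0 and +60 mm, each 22 mm wide between 140 mm long panels; slot floor at z = 8 mm, straight panels up to z = 53 mm, then slightly flared lips up to about z = 64 mm.
- liner: Flat coral lining (1 mm, flush, 21 x 138 mm, with small coral tabs at both slot ends) that marks the empty slot for the console; this may be any of the three. Origin: middle of that slot's floor; y along the slot, x across it, z up. The console stands with its origin here when home; it overhangs the panels by 20 mm at each end.
- case_blue: Blue case 14 x 130 x 75 mm high, 0.1 kg, standing loose in another sorter slot. Origin: underside centre, x its thickness. Leave alone.
- case_yellow: Yellow case of the same size in the remaining slot. Origin: underside centre. Leave alone.
- dish: Blue ceramic trinket dish, 100 mm across, 28 mm high, loose on the desk. Origin: underside centre. Leave alone.
- flask: Steel bottle with black cap, 68 mm across, 210 mm high, loose on the desk. Origin: underside centre. Leave alone.

How it is judged:
By the outcome, as a careful person would: the job done as asked, in the order asked, and still so for the second after the job is handed in, with the robot touching nothing.
It also fails if it takes over 56 s, if anything falls off the work surface, if the arm or the gripper's body presses on something with over 40 N, if the wrist force passes 120 N, or if a joint passes its speed limit or range.

## Robot

A 6-joint arm with a two-finger parallel gripper is mounted at the origin on the work surface. World frame = base frame: x ahead of the robot, y to its left, z up, the work surface at z = 0. Lengths are in m, angles in rad, forces in N, time in s.
With the tool pointing down it reaches from about 0.35 to 0.85 m from the base axis. Payload 8.1 kg.
Tool frame: the origin (TCP) lies where the fingers leave the gripper's body, on its centre line; the fingertips stand 84 mm ahead of it and the grasp point (between the pads) lies 65 mm ahead of it; z points along the fingers, y is the line along which they close (so a half turn about z gives the same grasp; the last joint's range is limited). The gripper opens to 93 mm and grips with 3 to 60 N. Pads are 15 mm wide; open, the fingers measure 128 mm over their backs; the gripper's body (75 mm by 188 mm) begins 65 mm behind the grasp point.
Start: joints at [-1.196, 0.13, 1.488, -0, 1.523, -0.085], TCP at [0.266, -0.538, 0.303] pointing down, gripper open.
Joint ranges: [-2.96, 2.96], [-0.89, 2.26], [0.02, 2.5], [-1.34, 4.48], [0, 2.73], [-2.66, 2.66]. Speed limits (rad/s): [2.39, 2.39, 2.79, 3.14, 3.14, 3.14].

## Interface

Orientations are given as a rotation vector (axis times angle).
In Python, from plant import robot gives the robot as it stands.
- The arm moves only by the shell command python3 -m jog 'ROWS' [FORCE]. ROWS is text: rows parted by semicolons, each of 5 numbers parted by spaces: the opening, from 0 (shut) to 1 (fully open), then the shift along the tool's x, y, z in m, then the turn about the tool's z in degrees. A call has 1 to 10 rows; each row shifts and turns the commanded pose from where the row before left it, along the tool's axes as they then stand; what a row does not reach is not made up. A row lasts 1/12 s, in which the tool goes at most 41.7 mm and 7.16 degrees, less where a joint would pass 70% of its speed; a pose out of reach is approached as far as the arm can. A call with a gripper value outside its range is refused whole. The fingers move at their own pace and stop on an object; FORCE is the grip in N (left out, the last holds). Time passes only in rows, so rows that do not move let the fingers close. It gives the time, the measured TCP pose, the force, the opening and the grip force at its end, in the units of the state.
- robot.read_state(): the state, without advancing time (a new reading comes with each control period).
- robot.read_camera(name): name is "scene" or "top" or "wrist"; returns a dict with "color" (384x512x3 uint8, red, green, blue), "intrinsics" (3x3 intrinsics, pixels), "pose" (4x4, takes a point from camera to world coordinates); the wrist camera has in their place "tool_from_camera" (4x4, takes a point from camera to tool coordinates, whose origin is the TCP and whose axes are the flange's). Camera axes: x right, y down, z forward; pixel columns grow to the right and rows downward; lengths in m; the calibration is good to about 2 mm. A picture is of the moment at which its call begins: read the wrist's pose just before it. There is no depth.
- robot.close_job(): hands the job in; it is judged then, once.
The state is a dict: "t": time; "q": joint angles; "dq": joint speeds; "joint_torque": joint torques, N m; "tool_pos": TCP position; "orientation": TCP orientation; "force": force on the tool from outside, world axes, zero at the start; "wrist_torque": the same for the moment, N m; "opening": finger opening in m; "gripper_force": force on a finger pad.
Only numpy, scipy, OpenCV 4.12 (cv2) and the standard library are available. Lean on these libraries where they do the work, as an engineer would, in place of code of your own. Each camera call takes 0.05 s, during which the arm holds its last target. There are 200 camera calls.

## Working session

There is one attempt and no reset: what is moved stays moved. The work goes in short steps, Python scripts to look and compute and a shell command to move; the robot and the scene stay as the last step left them, time stands still between calls to the robot, and variables do not carry over. Pictures are saved under pics/ and viewed, at most 11 in all, crops included, and the job is handed in when it is done.

```bash
mkdir -p pics; ls; python3 - <<'E'
from plant import robot
import cv2,numpy as np
s=robot.read_state()
print({k:np.round(v,3) for k,v in s.items()})
ims=[]
for n in ["scene","top"]:
    c=robot.read_camera(n); cv2.imwrite(f"pics/{n}0.png",c["color"][:,:,::-1]); np.savez(f"{n}0.npz",**c)
    print(n,c["intrinsics"].round(1).tolist(),c["pose"].round(3).tolist())
c=robot.read_camera("wrist");print(c["tool_from_camera"].round(4).tolist(),c["intrinsics"].round(1).tolist())
E
```

```text
pics
{'t': np.float64(0.0), 'q': array([-1.196,  0.131,  1.489,  0.   ,  1.523, -0.085]), 'dq': array([-0.   , -0.001,  0.001, -0.001,  0.001,  0.   ]), 'joint_torque': array([-0.0000e+00, -5.5985e+01, -4.9176e+01,  7.7000e-02,  3.6000e-02,
       -0.0000e+00]), 'tool_pos': array([ 0.266, -0.537,  0.302]), 'orientation': array([-3.057, -0.716,  0.   ]), 'force': array([ 0.22 ,  0.775, -1.296]), 'wrist_torque': array([ 0.011,  0.03 , -0.007]), 'gripper_force': np.float64(0.0), 'opening': np.float64(0.093)}
scene [[450.5, 0.0, 257.4], [0.0, 450.5, 195.1], [0.0, 0.0, 1.0]] [[0.325, 0.674, -0.663, 1.206], [0.946, -0.225, 0.234, -0.224], [0.009, -0.703, -0.711, 0.777], [0.0, 0.0, 0.0, 1.0]]
top [[457.0, 0.0, 256.1], [0.0, 457.0, 189.2], [0.0, 0.0, 1.0]] [[-0.007, -0.996, 0.087, 0.474], [-1.0, 0.006, -0.011, 0.002], [0.01, -0.087, -0.996, 0.971], [0.0, 0.0, 0.0, 1.0]]
[[0.0005, -0.9543, -0.2988, 0.0835], [1.0, 0.0007, -0.0007, 0.0002], [0.0009, -0.2988, 0.9543, -0.0818], [0.0, 0.0, 0.0, 1.0]] [[328.7, 0.0, 254.5], [0.0, 328.7, 185.8], [0.0, 0.0, 1.0]]
```

View pics/scene0.png

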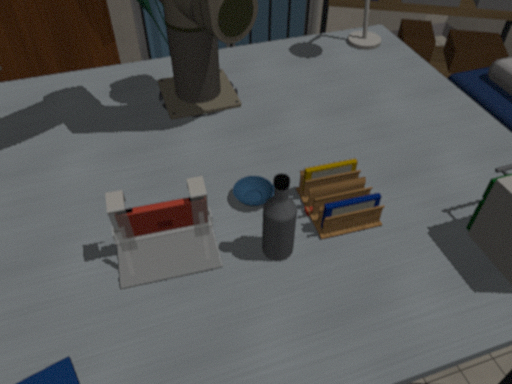

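View pics/top0.png

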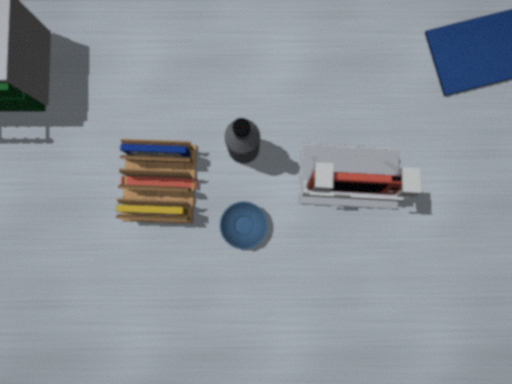

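View pics/topc.png

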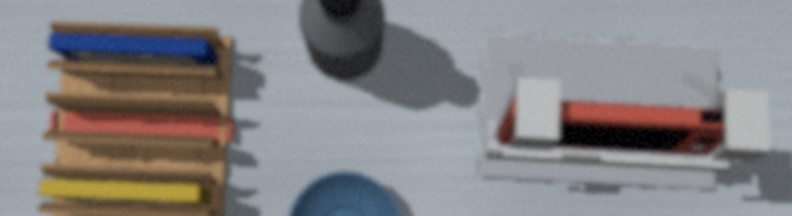

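```bash
python3 -m jog '1 0 0 0 -7;1 0 0 0 -7;1 0 0 0 -7;1 0 0 0 -7;1 0 0 0 -7;1 0 0 0 -7;1 0 0 0 -7;1 0 0 0 -7;1 0 0 0 -3.6' 40; python3 -m jog '1 .041 0 0 0;1 .041 0 0 0;1 .041 0 0 0;1 .041 0 0 0;1 .041 0 0 0;1 .041 0 0 0;1 .041 .008 0 0;1 .041 .008 0 0;1 .041 .008 0 0;1 .041 .008 0 0'; python3 -m jog '1 .041 .008 0 0;1 .041 .008 0 0;1 .02 0 0 0;1 0 0 0 0';python3 -c "
from h import *;pose()"
```

```text
t: 0.9
tool_pos: [0.2662, -0.5375, 0.3023]
orientation: [-2.291, -2.149, -0.0]
force: [-1.1, -1.0, -0.9]
opening: 0.0928
gripper_force: 0.0
t: 1.73
tool_pos: [0.3268, -0.1296, 0.3027]
orientation: [2.299, 2.14, 0.0]
force: [0.9, 1.3, -1.4]
opening: 0.0928
gripper_force: 0.0
t: 2.07
tool_pos: [0.3503, -0.0274, 0.3026]
orientation: [-2.293, -2.147, -0.002]
force: [-1.0, -0.5, 0.7]
opening: 0.0927
gripper_force: 0.0
t 2.07 pos [ 0.3503 -0.0274  0.3026] x [0.066 0.998 0.001] y [ 0.998 -0.066  0.   ] z [ 0.     0.001 -1.   ] q [-0.23 -0.6   2.11  0.    1.63 -0.16] F [-1.  -0.5  0.7] op 0.0927 0.0
```

```bash
python3 -m jog '1 .03 0 0 0;1 .025 0 0 0;1 0 -.04 0 0;1 0 -.04 0 0;1 0 -.03 0 0'; python3 -c "
from h import *;pose()"
```

```text
t: 2.48
tool_pos: [0.2624, 0.0337, 0.3021]
orientation: [-2.286, -2.131, 0.032]
force: [1.3, 0.0, 1.8]
opening: 0.0925
gripper_force: 0.0
t 2.48 pos [0.2624 0.0337 0.3021] x [ 0.07   0.998 -0.004] y [ 0.997 -0.07  -0.026] z [-0.026 -0.002 -1.   ] q [-0.06 -0.89  2.27 -0.    1.79  0.01] F [1.3 0.  1.8] op 0.0925 0.0
```

```bash
python3 -m jog '1 0 -.03 0 0;1 0 -.03 0 0;1 0 0 0 0'; python3 -c "
from h import *;pose()"
```

```text
t: 2.73
tool_pos: [0.2504, 0.0458, 0.3107]
orientation: [-2.274, -2.119, 0.076]
force: [-0.1, -1.1, 0.2]
opening: 0.0929
gripper_force: 0.0
t 2.73 pos [0.2504 0.0458 0.3107] x [ 0.07   0.997 -0.013] y [ 0.996 -0.071 -0.057] z [-0.058 -0.009 -0.998] q [-0.01 -0.89  2.26 -0.01  1.84  0.06] F [-0.1 -1.1  0.2] op 0.0929 0.0
```

```bash
python3 -m jog '1 -.012 -.04 0 0;1 -.012 -.04 0 0;1 -.012 -.04 0 0;1 -.012 -.04 0 0;1 0 0 0 0'; python3 -c "
from h import *;pose()"
```

```text
t: 3.15
tool_pos: [0.2157, 0.0282, 0.3426]
orientation: [-2.223, -2.069, 0.22]
force: [0.2, -0.6, 0.8]
opening: 0.0928
gripper_force: 0.0
t 3.15 pos [0.2157 0.0282 0.3426] x [ 0.068  0.997 -0.04 ] y [ 0.983 -0.074 -0.169] z [-0.171 -0.028 -0.985] q [-0.06 -0.89  2.2  -0.04  2.    0.  ] F [ 0.2 -0.6  0.8] op 0.0928 0.0
```

```bash
python3 -m jog '1 -.04 0 0 0;1 -.04 0 0 0;1 -.01 -.03 0 0;1 -.01 -.03 0 0;1 -.01 -.03 0 0;1 0 0 0 0'; python3 -c "
from h import *;pose()"
```

```text
t: 3.65
tool_pos: [0.1842, -0.0864, 0.3734]
orientation: [-2.19, -2.029, 0.265]
force: [0.3, 0.5, 0.4]
opening: 0.0931
gripper_force: 0.0
t 3.65 pos [ 0.1842 -0.0864  0.3734] x [ 0.073  0.997 -0.031] y [ 0.971 -0.078 -0.224] z [-0.226 -0.014 -0.974] q [-0.51 -0.89  2.15 -0.14  2.07 -0.49] F [0.3 0.5 0.4] op 0.0931 0.0
```

```bash
python3 -m jog '1 -.02 -.025 .025 0;1 -.02 -.025 .025 0;1 -.01 -.025 .025 0;1 0 0 0 0'; python3 -c "
from h import *;pose()"
```

```text
t: 3.98
tool_pos: [0.1368, -0.1597, 0.3217]
orientation: [-2.153, -1.986, 0.281]
force: [-0.1, 0.5, -1.8]
opening: 0.093
gripper_force: 0.0
t 3.98 pos [ 0.1368 -0.1597  0.3217] x [ 0.08   0.997 -0.005] y [ 0.959 -0.078 -0.272] z [-0.272  0.017 -0.962] q [-0.84 -0.89  2.25 -0.21  1.97 -0.82] F [-0.1  0.5 -1.8] op 0.093 0.0
```

```bash
python3 -m jog '1 .04 .03 0 0;1 .04 .03 0 0;1 .02 .02 0 0;1 0 -.04 0 0;1 0 -.04 0 0;1 0 -.04 0 0;1 0 -.04 0 0;1 0 -.04 .0 0;1 0 0 0 0'; python3 -c "
from h import *;pose()"
```

```text
t: 4.73
tool_pos: [0.1248, -0.1169, 0.3832]
orientation: [-2.09, -1.922, 0.324]
force: [-0.0, 0.3, 0.7]
opening: 0.0928
gripper_force: 0.0
t 4.73 pos [ 0.1248 -0.1169  0.3832] x [0.088 0.996 0.026] y [ 0.932 -0.073 -0.354] z [-0.351  0.056 -0.935] q [-0.72 -0.89  2.16 -0.23  2.17 -0.75] F [-0.   0.3  0.7] op 0.0928 0.0
```

```bash
python3 -m jog '1 .04 .03 0 0;1 .04 .03 0 0;1 .04 .02 0 0;1 0.03 .0 0 0;1 0 -.04 0 0;1 0 -.04 0 0;1 0 -.03 0 0;1 0 0 0 0'; python3 -c "
from h import *;pose()"
```

```text
t: 5.4
tool_pos: [0.1449, 0.0154, 0.4123]
orientation: [-2.061, -1.906, 0.36]
force: [0.8, 0.1, 0.1]
opening: 0.0931
gripper_force: 0.0
t 5.4 pos [0.1449 0.0154 0.4123] x [0.083 0.996 0.026] y [ 0.918 -0.067 -0.39 ] z [-0.387  0.056 -0.92 ] q [-0.2  -0.89  2.11 -0.03  2.32 -0.14] F [0.8 0.1 0.1] op 0.0931 0.0
```

```bash
cat >> h.py <<'E'
def delta(target,zoff=0.0,noisy=True):
    s=robot.read_state();M=R.from_rotvec(s["orientation"]).as_matrix()
    d=M.T@(np.asarray(target)-s["tool_pos"])-np.array([0,0,zoff]);print("tool delta",d.round(4));return d
E
python3 - <<'E'
from h import *
c=dict(np.load("top0.npz"))
# lip line ends & slot from the crop (scale 2.4, origin 100,130)
f=lambda u,v:(100+u/2.4,130+v/2.4)
print("lip",plane(c,[f(487,148),f(725,163)],.05))
print("top edge ends",plane(c,[f(562,101),f(722,112)],.134))
print("hooks",plane(c,[f(539,95),f(748,104)],.155))
G=plane(c,[f(643,108)],.134)[0];print(G); delta(G,.2)
E
```

```text
lip [[ 0.54979896 -0.10312733  0.05      ]
 [ 0.53592982 -0.30411613  0.05      ]]
top edge ends [[ 0.57890304 -0.15195204  0.134     ]
 [ 0.56970937 -0.27527306  0.134     ]]
hooks [[ 0.58091146 -0.13089355  0.155     ]
 [ 0.57326394 -0.28814608  0.155     ]]
[ 0.57314058 -0.21433295  0.134     ]
tool delta [-0.2003  0.5173 -0.1226]
```

```bash
python3 -m jog '1 -.0145 .037 -.009 0;1 -.0145 .037 -.009 0;1 -.0145 .037 -.009 0;1 -.0145 .037 -.009 0;1 -.0145 .037 -.009 0;1 -.0145 .037 -.009 0;1 -.0145 .037 -.009 0;1 -.0145 .037 -.009 0;1 -.0145 .037 -.009 0;1 -.0145 .037 -.009 0'; python3 -m jog '1 -.0145 .037 -.009 0;1 -.0145 .037 -.009 0;1 -.0145 .037 -.009 0;1 -.0145 .037 -.009 0;1 0 0 0 0;1 0 0 0 0'; python3 - <<'E'
from h import *
pose()
c=snap("wrist");np.savez("w1.npz",**c);cv2.imwrite("pics/w1.png",c["color"][:,:,::-1])
E
```

```text
t: 6.23
tool_pos: [0.509, -0.1605, 0.3416]
orientation: [-2.062, -1.901, 0.36]
force: [-0.8, 0.3, 0.2]
opening: 0.0926
gripper_force: 0.0
t: 6.73
tool_pos: [0.65, -0.2288, 0.31]
orientation: [-2.055, -1.896, 0.365]
force: [-0.3, 0.6, 0.3]
opening: 0.093
gripper_force: 0.0
t 6.73 pos [ 0.65   -0.2288  0.31  ] x [0.087 0.996 0.029] y [ 0.914 -0.068 -0.4  ] z [-0.396  0.061 -0.916] q [-0.38  0.73  0.75 -0.1   2.06 -0.32] F [-0.3  0.6  0.3] op 0.093 0.0
```

View pics/w1.png

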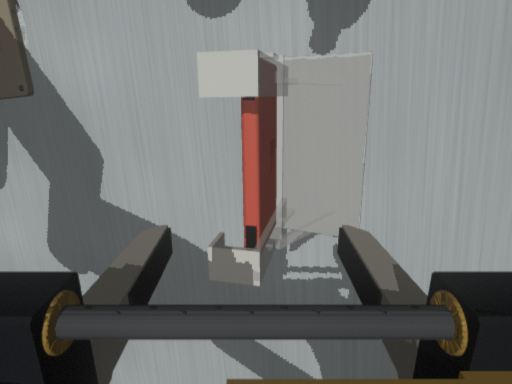

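```bash
cat >> h.py <<'E'
def edges(c,rows):
    """front-top and back-top console edges per row (bright strip)"""
    im=cv2.GaussianBlur(c["color"],(3,3),0).astype(float);m=coral(c);out=[]
    for r in rows:
        u=np.where(m[r]>0)[0]
        if len(u)<8: continue
        u=u[(u>60)]; g=im[r,:,0]
        a=u.min(); d=np.gradient(g)[a+5:u.max()-3]; b=a+5+np.argmin(d)
        out.append((r,a-.5,b,u.max()+.5,g[a+3],g[min(b+4,511)]))
    return np.array(out)
E
python3 - <<'E'
from h import *
c=dict(np.load("w1.npz"));e=edges(c,range(110,230,20));print(e.round(1))
for k in(1,2):print(plane(c,np.c_[e[:,k],e[:,0]],.134).round(4).tolist())
print("hooks far/near",plane(c,[(229,97),(236,245),(200,53),(200,97)],.16).round(4).tolist())
pose()
E
```

```text
[[110.  242.5 254.  258.5 108.   92. ]
 [130.  241.5 255.  259.5 176.   98. ]
 [150.  242.5 258.  266.5 178.   80. ]
 [170.  242.5 258.  269.5 177.   80. ]
 [190.  243.5 259.  268.5 178.   79. ]
 [210.  243.5 259.  272.5 177.   79. ]]
[[0.5675, -0.1544, 0.134], [0.5652, -0.1708, 0.134], [0.5647, -0.1879, 0.134], [0.5632, -0.2055, 0.134], [0.5627, -0.2236, 0.134], [0.5611, -0.2424, 0.134]]
[[0.578, -0.155, 0.134], [0.5777, -0.1712, 0.134], [0.5792, -0.188, 0.134], [0.578, -0.2052, 0.134], [0.5777, -0.223, 0.134], [0.5765, -0.2414, 0.134]]
hooks far/near [[0.5696, -0.1439, 0.16], [0.5646, -0.2649, 0.16], [0.5481, -0.1102, 0.16], [0.5441, -0.1421, 0.16]]
t 6.78 pos [ 0.6492 -0.2284  0.3139] x [0.086 0.996 0.028] y [ 0.915 -0.068 -0.397] z [-0.393  0.06  -0.918] q [-0.37  0.73  0.76 -0.1   2.06 -0.32] F [-0.1  0.7  0.5] op 0.0932 0.0
```

```bash
python3 - <<'E'
from h import *
delta([.5705,-.2045,.134],.119)
E
```

```text
tool delta [ 0.0121 -0.0023  0.0784]
```

```bash
python3 -m jog '1 .006 -.001 .039 0;1 .006 -.001 .039 0;1 0 0 0 0;1 0 0 0 0;1 0 0 0 0' 8; python3 - <<'E'
from h import *
pose()
c=snap("wrist");np.savez("w2.npz",**c);cv2.imwrite("pics/w2.png",c["color"][:,:,::-1])
pose()
a=dict(np.load("w1.npz"))
ea=edges(a,[150,170,190,210]);eb=edges(c,range(40,300,20));print(eb.round(1))
# line-line: fit planes through each view's edge rays, intersect
for k in(1,2):
    N=[]
    for cc,e in((a,ea),(c,eb)):
        e=e[e[:,4]>140]
        o,d=ray(cc,np.c_[e[:,k],e[:,0]]);n=np.linalg.svd(d)[2][2];N.append((n,n@o))
    A=np.array([N[0][0],N[1][0],[0,1,0]]);p=np.linalg.solve(A,[N[0][1],N[1][1],-.2045]);dr=np.cross(N[0][0],N[1][0]);print(k,p.round(4),(dr/np.linalg.norm(dr)).round(3))
E
```

```text
t: 7.2
tool_pos: [0.6182, -0.2126, 0.2523]
orientation: [-2.065, -1.905, 0.358]
force: [0.5, -0.1, 1.3]
opening: 0.0933
gripper_force: 0.0
t 7.2 pos [ 0.6182 -0.2126  0.2523] x [0.085 0.996 0.024] y [ 0.919 -0.069 -0.388] z [-0.385  0.056 -0.921] q [-0.37  0.62  1.01 -0.09  1.9  -0.3 ] F [ 0.5 -0.1  1.3] op 0.0933 0.0
t 7.25 pos [ 0.6193 -0.2132  0.2536] x [0.086 0.996 0.024] y [ 0.92  -0.07  -0.385] z [-0.382  0.055 -0.923] q [-0.37  0.62  1.   -0.09  1.9  -0.3 ] F [ 0.6 -0.1  0.2] op 0.0931 0.0
[[140.  246.5 266.  283.5 149.   77. ]
 [160.  246.5 267.  283.5 171.   78. ]
 [180.  246.5 267.  280.5 170.   78. ]
 [200.  246.5 267.  282.5 167.   78. ]
 [220.  247.5 267.  282.5 171.   77. ]
 [240.  247.5 268.  282.5 168.   76. ]
 [260.  247.5 268.  277.5 165.   74. ]
 [280.  248.5 267.  271.5  34.   76. ]]
1 [ 0.5587 -0.2045  0.124 ] [0.174 0.956 0.237]
2 [ 0.5777 -0.2045  0.1324] [-0.048 -0.999  0.003]
```

View pics/w2.png

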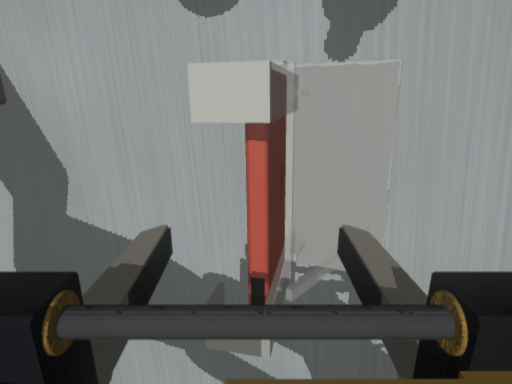

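```bash
python3 - <<'E'
from h import *
delta([.5678,-.2043,.1215],.0715)
E
```

```text
tool delta [0.0013 0.0028 0.0705]
```

```bash
python3 -m jog '1 .001 .001 .025 0;1 0 .001 .025 0;1 0 0 .02 0;1 0 0 0 0;1 0 0 0 0;1 0 0 0 0'; python3 - <<'E'
from h import *
pose();delta([.5678,-.2043,.1215],.0715)
c=snap("wrist");cv2.imwrite("pics/w3.png",c["color"][:,:,::-1])
E
```

```text
t: 7.75
tool_pos: [0.5944, -0.2087, 0.1866]
orientation: [-2.066, -1.905, 0.358]
force: [0.1, -0.3, 0.4]
opening: 0.0928
gripper_force: 0.0
t 7.75 pos [ 0.5944 -0.2087  0.1866] x [0.086 0.996 0.024] y [ 0.919 -0.07  -0.388] z [-0.384  0.056 -0.922] q [-0.38  0.6   1.16 -0.09  1.77 -0.3 ] F [ 0.1 -0.3  0.4] op 0.0928 0.0
tool delta [ 0.0005  0.0005 -0.001 ]
```

View pics/w3.png

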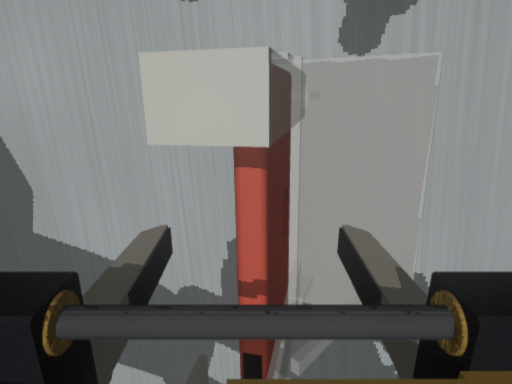

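```bash
python3 -m jog '.35 0 0 0 0;.35 0 0 0 0;.35 0 0 0 0;.35 0 0 0 0;.35 0 0 0 0;.35 0 0 0 0;.35 0 0 0 0' 8; python3 -m jog '.1 0 0 0 0;.1 0 0 0 0;.1 0 0 0 0;.1 0 0 0 0;.1 0 0 0 0' 8; python3 -c "
from h import *;pose()"
```

```text
t: 8.38
tool_pos: [0.5919, -0.2077, 0.1826]
orientation: [-2.061, -1.901, 0.362]
force: [0.4, 0.1, 0.0]
opening: 0.0512
gripper_force: 0.0
t: 8.8
tool_pos: [0.5923, -0.2078, 0.1828]
orientation: [-2.061, -1.902, 0.361]
force: [1.9, 0.0, -1.4]
opening: 0.0226
gripper_force: 7.4
t 8.8 pos [ 0.5923 -0.2078  0.1828] x [0.086 0.996 0.026] y [ 0.917 -0.069 -0.392] z [-0.389  0.058 -0.919] q [-0.38  0.6   1.17 -0.09  1.77 -0.3 ] F [ 1.9  0.  -1.4] op 0.0226 7.4
```

```bash
python3 -m jog '.1 0 -.0011 -.0049 0;.1 0 -.0006 -.0025 0;.1 0 -.0006 -.0025 0;.1 0 0 0 0' 10; python3 -c "
from h import *;pose()"
```

```text
t: 9.13
tool_pos: [0.5936, -0.2082, 0.1934]
orientation: [-2.061, -1.901, 0.362]
force: [-0.6, 0.6, -1.6]
opening: 0.0157
gripper_force: 10.0
t 9.13 pos [ 0.5936 -0.2082  0.1934] x [0.086 0.996 0.026] y [ 0.917 -0.069 -0.394] z [-0.39   0.058 -0.919] q [-0.38  0.6   1.15 -0.09  1.79 -0.3 ] F [-0.6  0.6 -1.6] op 0.0157 10.0
```

```bash
python3 - <<'E'
from h import *
w=snap("wrist");t=snap("top");s=snap("scene")
a=cv2.resize(t["color"][130:230,290:430],(560,400)[:2],interpolation=cv2.INTER_CUBIC)
b=cv2.resize(w["color"],(400,300))
im=np.zeros((600,800,3),np.uint8);im[:300,:400]=b;im[:286,400:]=cv2.resize(t["color"][130:230,290:430],(400,286),interpolation=cv2.INTER_CUBIC);im[300:,:450]=cv2.resize(s["color"][160:280,80:260],(450,300),interpolation=cv2.INTER_CUBIC)
cv2.imwrite("pics/m4.png",im[:,:,::-1])
pose()
E
```

```text
t 9.28 pos [ 0.5935 -0.2082  0.1927] x [0.086 0.996 0.026] y [ 0.917 -0.069 -0.394] z [-0.391  0.058 -0.919] q [-0.38  0.6   1.15 -0.09  1.78 -0.3 ] F [-0.9 -0.1 -1.4] op 0.0163 10.0
```

View pics/m4.png

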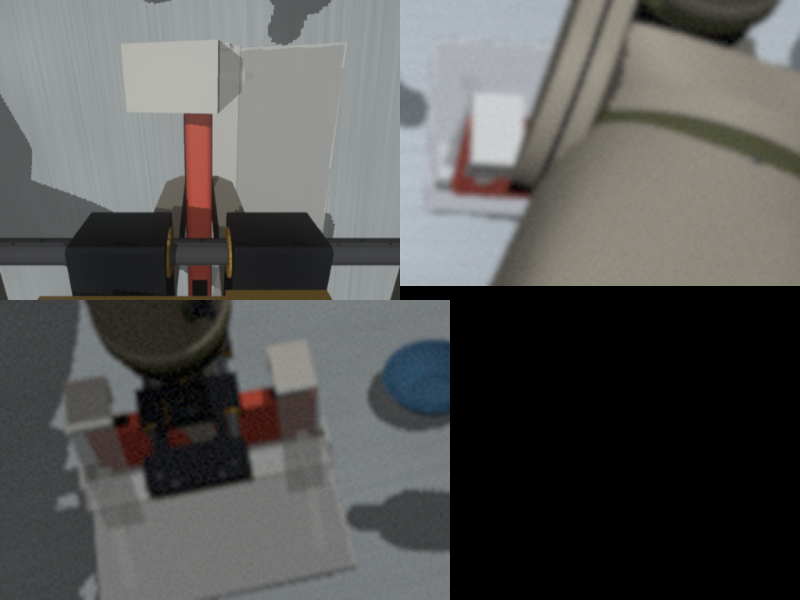

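```bash
python3 -m jog '0 0 -.0007 -.003 0;0 0 -.0035 .0008 0;0 0 -.0036 .0008 0;0 0 -.0036 .0009 0;0 0 0 0 0;0 0 0 0 0' 35; python3 - <<'E'
from h import *
pose()
s=robot.read_state();M=R.from_rotvec(s["orientation"]).as_matrix();seat=np.array([.5623,-.204,.0438]);e=np.array([.9824,-.0689,-.1736]);u=np.array([.173,-.012,.985])
for nm,y,z in(("top f",-8,54),("top b",8,54),("bot f",-8,144),("bot b",8,144)):
    p=s["tool_pos"]+M@[0,y/1e3,z/1e3]-seat;print(nm,round(p@e*1e3,1),round(p@u*1e3,1))
c=snap("wrist");cv2.imwrite("pics/w5.png",c["color"][:,:,::-1]);np.savez("w5.npz",**c)
E
```

```text
t: 9.78
tool_pos: [0.5832, -0.2074, 0.1978]
orientation: [-2.061, -1.901, 0.361]
force: [0.6, 0.1, -2.3]
opening: 0.0159
gripper_force: 35.0
t 9.78 pos [ 0.5832 -0.2074  0.1978] x [0.086 0.996 0.026] y [ 0.917 -0.069 -0.393] z [-0.39   0.058 -0.919] q [-0.38  0.57  1.19 -0.09  1.78 -0.3 ] F [ 0.6  0.1 -2.3] op 0.0159 35.0
top f -26.0 104.6
top b -10.4 101.0
bot f -46.5 17.0
bot b -30.9 13.4
```

View pics/w5.png

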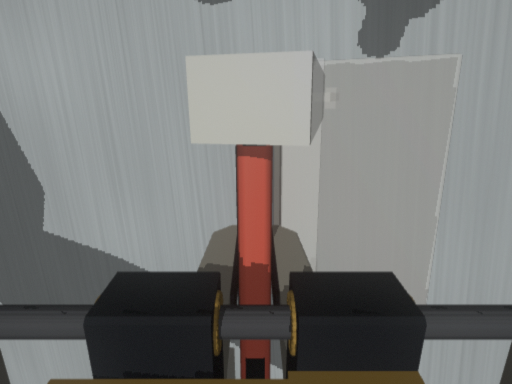

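```bash
python3 - <<'E'
from h import *
c=dict(np.load("w5.npz"));m=coral(c)
Tc=c["tool_from_camera"];K=c["intrinsics"]
for r in range(160,225,10):
    u=np.where(m[r,200:320])[0]+200;w=u.max()-u.min()+1
    D=K[0,0]*.016/w; p=Tc@[(u.mean()-K[0,2])/K[0,0]*D,(r-K[1,2])/K[1,1]*D,D,1];print(r,u.min(),u.max(),w,p[:3].round(4))
E
```

```text
160 237 270 34 [ 0.0488 -0.0005  0.0694]
170 237 270 34 [ 0.0443 -0.0005  0.068 ]
180 237 270 34 [ 0.0399 -0.0005  0.0666]
190 238 270 33 [ 0.0339 -0.0002  0.0697]
200 238 270 33 [ 0.0293 -0.0002  0.0682]
210 238 270 33 [ 0.0247 -0.0002  0.0668]
220 238 270 33 [ 0.02   -0.0002  0.0653]
```

```bash
python3 -m jog '0 0 0 .007 0;0 0 0 .007 0;0 0 0 .008 0;0 0 0 .007 0;0 0 0 0 0'; python3 -m jog '0 0 -.009 .004 0;0 0 -.009 .004 0;0 0 -.01 .004 0;0 0 -.01 .004 0;0 0 -.01 .004 0;0 0 -.01 .004 0;0 0 -.02 -.005 0;0 0 -.03 -.02 0;0 0 -.03 -.02 0'; python3 -c "
from h import *;pose()"
```

```text
t: 10.25
tool_pos: [0.5706, -0.2052, 0.1684]
orientation: [-2.058, -1.899, 0.363]
force: [-0.3, -0.9, -2.6]
opening: 0.0158
gripper_force: 35.0
t: 11.0
tool_pos: [0.4521, -0.1969, 0.2438]
orientation: [-2.058, -1.899, 0.363]
force: [-0.1, -0.6, -1.4]
opening: 0.0158
gripper_force: 35.0
t 11.0 pos [ 0.4521 -0.1969  0.2438] x [0.086 0.996 0.028] y [ 0.916 -0.068 -0.397] z [-0.393  0.059 -0.918] q [-0.45  0.2   1.56 -0.12  1.77 -0.37] F [-0.1 -0.6 -1.4] op 0.0158 35.0
```

```bash
python3 -m jog '0 .001 -.016 -.037 0;0 .001 -.016 -.037 0;0 .001 -.016 -.037 0;0 .001 -.016 -.037 0;0 .001 -.016 -.037 0;0 .0098 .0357 -.0152 0;0 .0098 .0357 -.0152 0;0 .0098 .0357 -.0152 0;0 .0098 .0357 -.0152 0;0 .0098 .0357 -.0152 0';python3 -m jog '0 .0098 .0357 -.0152 0;0 .0098 .0357 -.0152 0;0 .0098 .0357 -.0152 0;0 .0098 .0357 -.0152 0;0 .0098 .0357 -.0152 0;0 .0098 .0357 -.0152 0;0 0 0 0 0'; python3 -c "
from h import *;pose()"
```

```text
t: 11.83
tool_pos: [0.6449, -0.1662, 0.4469]
orientation: [-2.06, -1.902, 0.361]
force: [1.9, -0.5, -2.0]
opening: 0.0157
gripper_force: 35.0
t: 12.42
tool_pos: [0.7416, -0.1188, 0.4105]
orientation: [-2.101, -1.946, 0.31]
force: [0.5, -0.4, -3.7]
opening: 0.0154
gripper_force: 35.0
t 12.42 pos [ 0.7416 -0.1188  0.4105] x [0.08  0.997 0.02 ] y [ 0.941 -0.069 -0.331] z [-0.329  0.046 -0.943] q [-0.22  1.08  0.03 -0.04  2.38 -0.16] F [ 0.5 -0.4 -3.7] op 0.0154 35.0
```

```bash
python3 -m jog '0 0 .034 -.022 0;0 0 .034 -.022 0;0 0 .034 -.022 0;0 0 .034 -.022 0;0 0 .036 -.019 0;0 0 .036 -.018 0;0 0 .036 -.016 0;0 0 .036 -.016 0;0 0 0 0 0'; python3 -c "
from h import *;pose()"
```

```text
t: 13.17
tool_pos: [0.8031, -0.1113, 0.3989]
orientation: [-2.237, -2.065, 0.124]
force: [-0.5, 0.2, -2.5]
opening: 0.0156
gripper_force: 35.0
t 13.17 pos [ 0.8031 -0.1113  0.3989] x [0.08  0.997 0.005] y [ 0.989 -0.079 -0.124] z [-0.124  0.015 -0.992] q [-0.2   1.08  0.02 -0.01  2.17 -0.12] F [-0.5  0.2 -2.5] op 0.0156 35.0
```

```bash
python3 -m jog '0 0 .037 -.014 0;0 0 .037 -.014 0;0 0 .037 -.013 0;0 0 .038 -.013 0;0 0 0 0 0'; python3 -c "
from h import *;pose()"
```

```text
t: 13.58
tool_pos: [0.8373, -0.1081, 0.3917]
orientation: [-2.299, -2.123, 0.02]
force: [-0.3, -0.6, -2.7]
opening: 0.0162
gripper_force: 35.0
t 13.58 pos [ 0.8373 -0.1081  0.3917] x [ 0.079  0.997 -0.001] y [ 0.997 -0.079 -0.018] z [-0.018  0.001 -1.   ] q [-0.19  1.08  0.02 -0.    2.05 -0.11] F [-0.3 -0.6 -2.7] op 0.0162 35.0
```

```bash
python3 -m jog '0 0 .026 -.009 0;0 0 0 0 0;0 0 0 0 0'; python3 - <<'E'
from h import *
pose()
c=dict(np.load("top0.npz"))
m=coral(c);m[:,:110]=0;m[:,250:]=0
pts=np.argwhere(m)[:,::-1].astype(np.float32)
# yellow & liner box: floor z .009; tabs at both ends
print("liner box",plane(c,cv2.boxPoints(cv2.minAreaRect(pts)),.009).round(4).tolist())
h=cv2.cvtColor(c["color"],cv2.COLOR_RGB2HSV)
for nm,lo,hi in(("yel",(20,120,80),(35,255,255)),("blue",(110,150,50),(130,255,255))):
    y=cv2.inRange(h,lo,hi);y[:,250:]=0;y[:120]=0;y[230:]=0;y[:,:110]=0
    print(nm,plane(c,cv2.boxPoints(cv2.minAreaRect(np.argwhere(y)[:,::-1].astype(np.float32))),.083).round(4).tolist())
E
```

```text
t: 13.83
tool_pos: [0.8425, -0.1077, 0.3921]
orientation: [2.307, 2.13, -0.002]
force: [-0.6, -0.6, -2.4]
opening: 0.0159
gripper_force: 35.0
t 13.83 pos [ 0.8425 -0.1077  0.3921] x [ 0.08   0.997 -0.002] y [ 0.997 -0.08   0.   ] z [ 0.    -0.002 -1.   ] q [-0.19  1.08  0.02 -0.    2.04 -0.11] F [-0.6 -0.6 -2.4] op 0.0159 35.0
liner box [[0.5712, 0.2743, 0.009], [0.5912, 0.2738, 0.009], [0.5836, 0.1194, 0.009], [0.5636, 0.1202, 0.009]]
yel [[0.5098, 0.2621, 0.083], [0.5277, 0.2617, 0.083], [0.5216, 0.1241, 0.083], [0.5037, 0.1247, 0.083]]
blue [[0.6296, 0.2565, 0.083], [0.6448, 0.256, 0.083], [0.6372, 0.1267, 0.083], [0.622, 0.1274, 0.083]]
```

```bash
python3 -m jog '0 .0283 -.0289 0 0;0 .0283 -.0289 0 0;0 .0283 -.0289 0 0;0 .0283 -.0289 0 0;0 .0283 -.0289 0 0;0 .0283 -.0289 0 0;0 .0283 -.0289 0 0;0 .0283 -.0289 0 0;0 .0283 -.0289 0 0;0 .0283 -.0289 0 0'; python3 -m jog '0 0 0 .03 -1.8;0 0 0 .03 0;0 0 0 .03 0;0 0 0 0 0;0 0 0 0 0;0 0 0 0 0'; python3 - <<'E'
from h import *
pose()
w=snap("wrist");pose();t=snap("top");s=snap("scene");np.savez("w6.npz",**w);np.savez("s6.npz",**s);np.savez("t6.npz",**t)
im=np.zeros((600,800,3),np.uint8);im[:300,:400]=cv2.resize(w["color"],(400,300),interpolation=cv2.INTER_AREA);im[:286,400:]=cv2.resize(t["color"][130:230,90:230],(400,286),interpolation=cv2.INTER_CUBIC);im[300:,:]=cv2.resize(s["color"][115:257,220:599-220+20],(800,300)) if 0 else cv2.resize(s["color"][110:245,200:512][:, :],(800,300),interpolation=cv2.INTER_CUBIC)
cv2.imwrite("pics/m6.png",im[:,:,::-1])
E
```

```text
t: 14.67
tool_pos: [0.6146, 0.1601, 0.3952]
orientation: [2.307, 2.13, -0.001]
force: [-0.0, 0.5, -1.8]
opening: 0.0157
gripper_force: 35.0
t: 15.17
tool_pos: [0.6172, 0.1588, 0.3069]
orientation: [2.273, 2.165, 0.001]
force: [-0.0, 0.4, -1.9]
opening: 0.0159
gripper_force: 35.0
t 15.17 pos [0.6172 0.1588 0.3069] x [ 0.049  0.999 -0.001] y [ 0.999 -0.049  0.002] z [ 0.002 -0.002 -1.   ] q [ 0.17  0.23  1.37 -0.    1.54  0.22] F [-0.   0.4 -1.9] op 0.0159 35.0
t 15.22 pos [0.6177 0.1588 0.3079] x [ 0.049  0.999 -0.001] y [ 0.999 -0.049  0.004] z [ 0.004 -0.001 -1.   ] q [ 0.17  0.23  1.37 -0.    1.54  0.22] F [-0.5  0.1 -2.4] op 0.0156 35.0
```

View pics/m6.png

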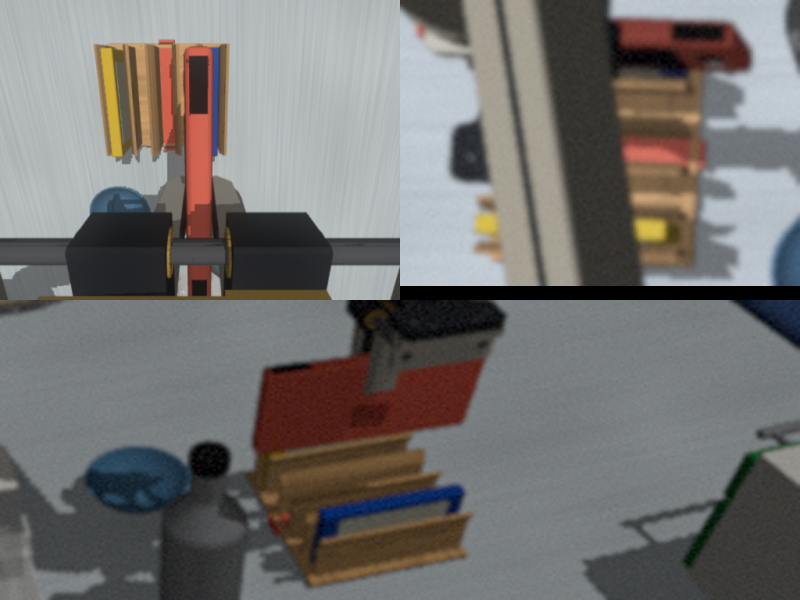

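```bash
python3 - <<'E'
from h import *
s=dict(np.load("s6.npz"));w=dict(np.load("w6.npz"));p0=np.array([.6177,.1588,.3079])
M=w["pose"][:3,:3]@np.linalg.inv(w["tool_from_camera"][:3,:3])
m=coral(s);k,l,st,ce=cv2.connectedComponentsWithStats(m);i=1+np.argmax(st[1:,4]*(ce[1:,0]>250));mm=(l==i)
# bottom edge fit
cols=[u for u in range(306,376,3)];b=[np.where(mm[:,u])[0].max()+.5 for u in cols]
n=M[:,1]
def onface(uv):
    o,d=ray(s,uv);q=o+d*(((p0+.008*n-o)@n)/(d@n))[:,None];return (q-p0)@M
q=onface(np.c_[cols,b]);f=np.polyfit(q[:,0],q[:,2],1);print("bottom: tool z at x=0 %.4f slope %.4f"%(f[1],f[0]),"res",np.std(q[:,2]-np.polyval(f,q[:,0])).round(4))
r=np.argwhere(mm)[:,::-1];L=r[r[:,0]<=r[:,0].min()+1].mean(0);Rr=r[r[:,0]>=r[:,0].max()-1].mean(0)
print(L,Rr,onface([L,Rr]).round(4))
rows=range(148,162,3);print("ends",[(onface([(np.where(mm[v])[0].min()-.5,v)])[0].round(4).tolist(),onface([(np.where(mm[v])[0].max()+.5,v)])[0].round(4).tolist()) for v in rows])
# wrist: coral & sorter slot: liner pixels
mw=coral(w);k,l,st,ce=cv2.connectedComponentsWithStats(mw)
for i in range(1,k):
    if st[i,4]>30:
        pts=np.argwhere(l==i)[:,::-1].astype(np.float32);print(st[i],plane(w,cv2.boxPoints(cv2.minAreaRect(pts)),.009).round(4).tolist())
E
```

```text
bottom: tool z at x=0 0.1422 slope 0.0210 res 0.0011
[299.72222222 171.55555556] [386.33333333 139.        ] [[-0.0892  0.008   0.1203]
 [ 0.0872  0.008   0.0775]]
ends [([-0.0885, 0.008, 0.0618], [0.0885, 0.008, 0.1004]), ([-0.0899, 0.008, 0.0687], [0.088, 0.008, 0.108]), ([-0.0892, 0.008, 0.076], [0.0876, 0.008, 0.1157]), ([-0.0907, 0.008, 0.0831], [0.0871, 0.008, 0.1235]), ([-0.09, 0.008, 0.0906], [0.0866, 0.008, 0.1314])]
[204  51  19   4  76] [[0.5693, 0.2771, 0.009], [0.5886, 0.2762, 0.009], [0.5883, 0.2732, 0.009], [0.569, 0.2741, 0.009]]
[ 235   59   38  246 6733] [[0.602, 0.2675, 0.009], [0.6419, 0.2656, 0.009], [0.6318, -0.0469, 0.009], [0.5814, -0.0444, 0.009]]
[ 204   61   20  122 1837] [[0.5678, 0.267, 0.009], [0.585, 0.267, 0.009], [0.581, 0.1298, 0.009], [0.5618, 0.1298, 0.009]]
[210 187  15   5  68] [[0.5622, 0.1242, 0.009], [0.5791, 0.1234, 0.009], [0.5787, 0.1183, 0.009], [0.5617, 0.1191, 0.009]]
[241 340  29  39 731] [[0.5859, -0.1051, 0.009], [0.6256, -0.1071, 0.009], [0.6232, -0.1763, 0.009], [0.5818, -0.1742, 0.009]]
```

```bash
python3 -m jog '0 .0122 -.0145 .01 0;0 .0122 -.0145 .015 0;0 .0122 -.0145 .015 0;0 0 0 .015 0;0 0 0 0 0;0 0 0 0 0'; python3 - <<'E'
from h import *
pose()
w=snap("wrist");pose();np.savez("w7.npz",**w);cv2.imwrite("pics/w7.png",w["color"][:,:,::-1])
E
```

```text
t: 15.82
tool_pos: [0.5752, 0.1975, 0.2503]
orientation: [2.273, 2.166, -0.001]
force: [-0.9, -0.9, -2.1]
opening: 0.0158
gripper_force: 35.0
t 15.82 pos [0.5752 0.1975 0.2503] x [ 0.048  0.999 -0.002] y [ 0.999 -0.048  0.001] z [ 0.001 -0.002 -1.   ] q [ 0.25  0.18  1.53 -0.    1.43  0.3 ] F [-0.9 -0.9 -2.1] op 0.0158 35.0
t 15.87 pos [0.5759 0.1974 0.2513] x [ 0.048  0.999 -0.001] y [ 0.999 -0.048  0.003] z [ 0.002 -0.002 -1.   ] q [ 0.25  0.18  1.53 -0.    1.43  0.3 ] F [ 0.   0.3 -2.9] op 0.0156 35.0
```

View pics/w7.png

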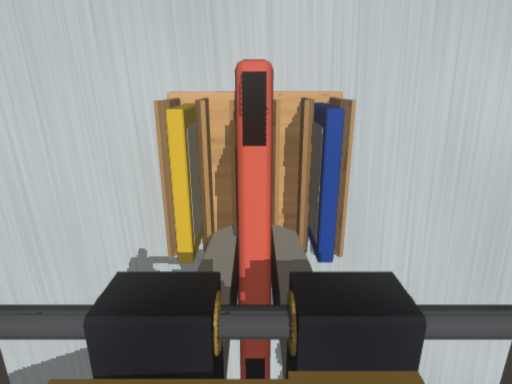

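```bash
python3 -m jog '0 0 .0003 .02 0;0 0 0 .018 0;0 0 0 .01 0;0 0 0 .01 0;0 0 0 .01 0;0 0 0 0 0;0 0 0 0 0'; python3 -c "
from h import *;pose()
for i in range(3):pass"; python3 -m jog '0 0 0 .008 0;0 0 0 .008 0;0 0 0 .004 0;0 0 0 0 0;0 0 0 0 0';python3 -c "
from h import *;pose()"
```

```text
t: 16.45
tool_pos: [0.5753, 0.1972, 0.1815]
orientation: [2.274, 2.166, -0.002]
force: [0.4, 0.1, -2.7]
opening: 0.0157
gripper_force: 35.0
t 16.45 pos [0.5753 0.1972 0.1815] x [ 0.048  0.999 -0.002] y [ 0.999 -0.048 -0.   ] z [-0.    -0.002 -1.   ] q [ 0.25  0.24  1.59 -0.    1.31  0.3 ] F [ 0.4  0.1 -2.7] op 0.0157 35.0
t: 16.87
tool_pos: [0.575, 0.1973, 0.1611]
orientation: [2.274, 2.166, -0.003]
force: [-0.5, 0.3, -1.3]
opening: 0.0157
gripper_force: 35.0
t 16.87 pos [0.575  0.1973 0.1611] x [ 0.048  0.999 -0.002] y [ 0.999 -0.048 -0.   ] z [-0.001 -0.002 -1.   ] q [ 0.25  0.26  1.61 -0.    1.28  0.3 ] F [-0.5  0.3 -1.3] op 0.0157 35.0
```

```bash
python3 -m jog '0 0 0 .002 0;0 0 0 .002 0;0 0 0 .002 0;0 0 0 0 0;0 0 0 0 0' 12;python3 -m jog '0 0 0 .0015 0;0 0 0 0 0;0 0 0 0 0'; python3 -m jog '0 0 0 .0015 0;0 0 0 0 0;0 0 0 0 0'
```

```text
t: 17.28
tool_pos: [0.5754, 0.1974, 0.1557]
orientation: [2.273, 2.166, -0.001]
force: [-0.3, -0.7, -3.0]
opening: 0.0158
gripper_force: 12.0
t: 17.53
tool_pos: [0.5756, 0.1971, 0.1546]
orientation: [2.273, 2.166, -0.001]
force: [-0.4, -2.5, 1.1]
opening: 0.0162
gripper_force: 12.0
t: 17.78
tool_pos: [0.5757, 0.1971, 0.1531]
orientation: [2.273, 2.165, -0.001]
force: [0.6, -4.7, 5.2]
opening: 0.0162
gripper_force: 12.0
```

```bash
python3 -m jog '0 0 0 .001 0;0 0 0 0 0;0 0 0 0 0' 6;python3 -m jog '0 0 0 .0015 0;0 0 0 0 0;0 0 0 0 0';python3 - <<'E'
from h import *
pose();s=snap("scene");np.savez("s8.npz",**s)
p0=robot.read_state()["tool_pos"];M=R.from_rotvec(robot.read_state()["orientation"]).as_matrix();n=M[:,1]
m=coral(s);k,l,st,ce=cv2.connectedComponentsWithStats(m);i=1+np.argmax(st[1:,4]*(ce[1:,0]>250));mm=(l==i);print(st[i])
def onface(uv):
    o,d=ray(s,uv);q=o+d*(((p0+.008*n-o)@n)/(d@n))[:,None];return q
for nm,f in(("top",lambda a:a.min()-.5),("bot",lambda a:a.max()+.5)):
    cols=[u for u in range(st[i,0]+4,st[i,0]+st[i,2]-4,6) if mm[:,u].any()]
    q=onface(np.c_[cols,[f(np.where(mm[:,u])[0]) for u in cols]]);print(nm,q[:,1:].round(4).tolist())
E
```

```text
t: 18.03
tool_pos: [0.5758, 0.1975, 0.1524]
orientation: [2.273, 2.166, 0.0]
force: [-1.1, -3.4, 7.8]
opening: 0.0156
gripper_force: 6.0
t: 18.28
tool_pos: [0.5758, 0.1979, 0.1511]
orientation: [2.273, 2.166, 0.001]
force: [-1.0, -1.4, 7.2]
opening: 0.0158
gripper_force: 6.0
t 18.28 pos [0.5758 0.1979 0.1511] x [ 0.048  0.999 -0.001] y [ 0.999 -0.048  0.002] z [ 0.002 -0.001 -1.   ] q [ 0.25  0.27  1.61 -0.    1.26  0.3 ] F [-1.  -1.4  7.2] op 0.0158 6.0
[303 175  44  41 722]
top [[0.1101, 0.1079], [0.1246, 0.1011], [0.1386, 0.1005], [0.1516, 0.1091], [0.1657, 0.1085], [0.1794, 0.111]]
bot [[0.1198, 0.0029], [0.1302, 0.0466], [0.1436, 0.0558], [0.1582, 0.055], [0.1729, 0.0541], [0.1877, 0.0533]]
```

```bash
python3 -m jog '.2 0 0 0 0;.2 0 0 0 0;.25 0 0 0 0;.3 0 0 0 0;.3 0 0 0 0;.3 0 0 0 0' ; python3 -m jog '.3 0 0 -.01 0;.3 0 0 -.02 0;.3 0 0 -.03 0;.3 0 0 -.03 0;.3 0 0 -.03 0;.3 0 0 -.03 0;.3 0 0 -.03 0;.3 0 0 0 0;.3 0 0 0 0'; python3 - <<'E'
from h import *
pose()
w=snap("wrist");t=snap("top");s=snap("scene");np.savez("w9.npz",**w);np.savez("s9.npz",**s);np.savez("t9.npz",**t)
im=np.zeros((600,800,3),np.uint8);im[:300,:400]=cv2.resize(w["color"],(400,300),interpolation=cv2.INTER_AREA);im[:286,400:]=cv2.resize(t["color"][130:230,90:230],(400,286),interpolation=cv2.INTER_CUBIC);im[300:,:]=cv2.resize(s["color"][110:245,200:512],(800,300),interpolation=cv2.INTER_CUBIC)
cv2.imwrite("pics/m9.png",im[:,:,::-1])
E
```

```text
t: 18.83
tool_pos: [0.5752, 0.1974, 0.1499]
orientation: [2.273, 2.166, -0.002]
force: [0.2, 0.5, -0.1]
opening: 0.0273
gripper_force: 0.0
t: 19.58
tool_pos: [0.5763, 0.1979, 0.334]
orientation: [2.271, 2.164, 0.007]
force: [0.2, -0.8, -1.3]
opening: 0.0283
gripper_force: 0.0
t 19.58 pos [0.5763 0.1979 0.334 ] x [0.048 0.999 0.   ] y [ 0.999 -0.048  0.006] z [ 0.006 -0.    -1.   ] q [ 0.25  0.14  1.42 -0.    1.57  0.3 ] F [ 0.2 -0.8 -1.3] op 0.0283 0.0
```

View pics/m9.png

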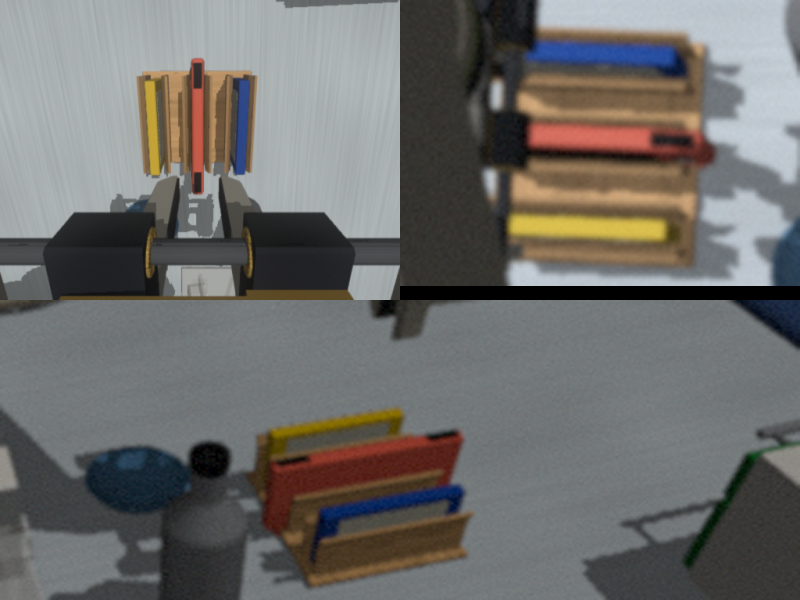

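```bash
python3 - <<'E'
from h import *
w=dict(np.load("w9.npz"));s=dict(np.load("s9.npz"))
f=lambda u,v:(u*1.28,v*1.28)
print("console top ends",plane(w,[f(197,60),f(198,192)],.098).round(4).tolist())
print("panel top ends z.064",plane(w,[f(188,75),f(190,173)],.064).round(4).tolist())
g=lambda u,v:(200+u/2.564,110+(v-300)/2.222)
print("top corners tri",[tri([s,w],[g(*a),f(*b)]).round(4).tolist() for a,b in(((461,433),(197,60)),((270,463),(198,192)))])
E
```

```text
console top ends [[0.5798, 0.2868, 0.098], [0.5726, 0.1146, 0.098]]
panel top ends z.064 [[0.567, 0.2692, 0.064], [0.5615, 0.1287, 0.064]]
top corners tri [[0.5808, 0.2881, 0.0951], [0.5714, 0.1123, 0.0959]]
```

```bash
python3 -c "
from plant import robot;print(robot.close_job())"
```

```text
the job is handed in; nothing more can be done
None
```

The console came out past the lip and hooks with no sign of strain in the readings I took, and now stands level, fully down and within about 2 mm of centre in the coral-lined slot; the cases, dish and bottle were not touched, and I handed the job in at about 20 s.

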